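Prop the controller cabinet's door on its stay

TASK

Prop the grey cabinet's door open for the wiring check: take the door stay by its red knob, swing the door to suit, and drop the third hole of the stay, counted from its pivot on the door, fully down over the brass peg on the cabinet's roof. The peg may be clamped anywhere along its slot, so feel for it gently rather than bearing down on it or forcing it sideways (20 N at most), then let go of the stay and leave the torch, tape roll and screwdriver where they are.

Things in the scene. Friction and masses are not known exactly. Their poses are not given: they have to be found in the camera images.
- cabinet: Grey weatherproof cabinet, fixed: 300 wide, 150 deep, 200 mm high, back to the robot, door on the far side. Origin: middle of its underside, on the table; x points from its front to its back, y to the door's hinge side, z up.
- peg_plate: Aluminium plate 54 x 22 x 3 mm, flat on the roof near its front edge. Origin: on the roof (200 mm over the table) under the slot's middle; x along the slot, away from the hinge side, z up. Clamped in the slot stands the brass peg, at y = 0 and anywhere from x = -12 to +12 mm (not measured): 8.5 mm across, 1 mm chamfer, flat top 19.5 mm over the roof, on a 16 mm washer whose top is 6 mm over it.
- door_hinge (a point): Point on the upright axis of the door's hinge, at the height of the cabinet's roof (200 mm over the table).
- door (a joint): Opening angle of the door, rad: 0 shut, growing to 1.75 as it opens (clockwise seen from above). The hinge is stiff, 0.22 N m of friction: the door stays where it is left. With the third hole on the peg it stands at 0.74 to 0.96, by where the peg is.
- swivel (a joint): Angle of the stay about its upright pivot on the door, rad: 0 when the bar points along the door's top to the door's free edge, growing counter-clockwise seen from above, to 2.95. With the third hole on the peg it is 1.62 to 1.82. Turns easily (0.03 N m).
- stay_bar: Stay: steel bar 22 wide, 4 thick, 260 mm from pivot to free end, 0.15 kg. Origin: the pivot on the door's top, 115 mm from the hinge axis, at mid-thickness (208.5 mm over the table); x along the bar to the knob. Holes 10.5 mm across at 113, 143, 173 and 203 mm from the pivot. It can be lifted up to 0.8 rad and falls back to level, against a stop. It starts level, swung to the hinge side of the peg.
- hole3 (a point): Centre of the third hole, 173 mm from the pivot along the bar, at mid-thickness.
- knob (a point): Middle of the red round knob (16 mm across, 36 mm high, upright on the bar's top), 245 mm from the pivot along the bar and 20 mm above the bar's mid-thickness.
- torch_mid (a point): Blue torch standing on its head, 62 mm across and 180 mm high: the point half-way up its axis. Loose; leave it.
- tape_mid (a point): Roll of buff tape lying flat, 110 mm across and 48 mm high: its centre. Loose; leave it.
- screwdriver_grip (a point): Yellow-handled screwdriver, 200 mm long, lying on the table: the middle of its handle. Loose; leave it.

How it is judged:
By the outcome, as a careful person would: the job done as asked, in the order asked, and still so for the second after the job is handed in, with the robot touching nothing.
It also fails if it takes over 67 s, if anything falls off the work surface, if the arm or the gripper's body presses on something with over 40 N, if the wrist force passes 120 N, or if a joint passes its speed limit or range.

ROBOT

A 6-joint arm with a two-finger parallel gripper is mounted at the origin on the work surface. World frame = base frame: x ahead of the robot, y to its left, z up, the work surface at z = 0. Lengths are in mm, angles in rad, forces in N, time in s.
With the tool pointing down it reaches from about 250 to 725 mm from the base axis. Payload 9.7 kg.
Tool frame: the origin (TCP) lies on the front face of the gripper's body, between the roots of the fingers; the fingertips stand tcp_to_tips ahead of it and the grasp point (between the pads) lies 54 mm ahead of it (tcp_to_tips is the distance from the TCP to the fingertips, in mm); z points along the fingers, y is the line along which they close (so a half turn about z gives the same grasp; the last joint's range is limited). The gripper opens to 85 mm and grips with 20 to 120 N. Pads are 22 mm wide; open, the fingers measure 114 mm over their backs; the gripper's body (76 mm by 85 mm) begins 54 mm behind the grasp point. The pads swing forward as they close: fully open they stand 13 mm farther back than shut.
Start: joints at [1.299, 0.087, 0.176, 1.66, 0, 1.571], TCP at [147.654, 529.807, 303.884] pointing down, gripper open.
Joint ranges: [-3.13, 3.13], [-0.85, 1.81], [-1.15, 1.24], [-2.2, 2.28], [-1.44, 1.52], [-3.14, 3.14]. Speed limits (rad/s): [2.22, 2.22, 2.57, 3.14, 3.14, 3.14].

INTERFACE

Orientations are given as a unit quaternion [x, y, z, w].
In Python, from station import * gives the robot as it stands.
- The arm moves only by the shell command python3 -m inch 'ROWS'. ROWS is JSON, a list of rows, each a list of 5 numbers: the shift along the tool's x, y, z in cm, then the turn about the tool's z in rad, then the opening, from -1 (shut) to 1 (fully open). In form: [[tx, ty, tz, yaw, jaw], ...]. A call has 1 to 20 rows; each row is the pose to reach, as a shift and turn from the pose commanded when the call began, along the tool's axes at that moment; what a row does not reach only later rows make up. A row lasts 1/12 s, in which the tool goes at most 41.7 mm and 7.16 degrees, less where a joint would pass 70% of its speed; a pose out of reach is approached as far as the arm can. A call with a gripper value outside its range is refused whole. The fingers move at their own pace and stop on an object; the grip force is fixed at half the most. Time passes only in rows, so rows that repeat a pose let the fingers close. It gives the time, the measured TCP pose, the force, the opening and the grip force at its end, in the units of the state.
- get_state(): the state, without advancing time (a new reading comes with each control period).
- read_camera(name): name is "scene" or "top"; returns a dict with "pixels" (480x640x3 uint8, red, green, blue), "K" (3x3 intrinsics, pixels), "eye" and "rotation" of the camera in the world. Camera axes: x right, y down, z forward; pixel columns grow to the right and rows downward; lengths in mm; the calibration is good to about 2 mm. A picture is of the moment at which its call begins. There is no depth.
- job_done(): hands the job in; it is judged then, once.
Trained networks look in the newest picture that a camera, given by its name, has taken for a name from the list of things; names that differ only in an ending like _2 or _b are one class to them, and where a whole thing is asked for, a point or a joint stands for the part that bears it (a point fixed in the world has none). Each returns a list of dicts, best first, with "score" (0 to 1); they miss things now and then, are a little off and sometimes report something else, mostly with a low value. They report only what shows in the picture. A call takes as long as a camera call.
- spot_in(camera, name): "point" ([x, y, z] in mm, in world coordinates, good to about 4 mm: the middle of the surface that is visible of it).
The state is a dict: "time": time; "joint_pos": joint angles; "joint_velocities": joint speeds; "joint_efforts": joint torques, N m; "eef_pos": TCP position; "orientation": TCP orientation; "wrist_force": force on the tool from outside, world axes, zero at the start; "wrist_torque": the same for the moment, N m; "grip_width": finger opening in mm; "grasp_force": force on a finger pad.
Only numpy, scipy, OpenCV 4.12 (cv2) and the standard library are available. Lean on these libraries where they do the work, as an engineer would, in place of code of your own. Each camera call takes 0.05 s, during which the arm holds its last target. There are 200 camera calls.

## Working session

There is one attempt and no reset: what is moved stays moved. The work goes in short steps, Python scripts to look and compute and a shell command to move; the robot and the scene stay as the last step left them, time stands still between calls to the robot, and variables do not carry over. Pictures are saved under pics/ and viewed, at most 10 in all, crops included, and the job is handed in when it is done.

```bash
mkdir -p pics; ls
python3 - <<'E'
from station import *
import cv2
for c in ("scene","top"):
    d=read_camera(c); cv2.imwrite(f"pics/{c}0.png",d["pixels"][:,:,::-1]); print(c,d["K"],d["eye"],d["rotation"])
    for n in ["cabinet","peg_plate","stay_bar","knob","door","torch_mid","tape_mid","screwdriver_grip","hole3","door_hinge"]:
        try: print(n,[(np.round(r["point"]).tolist() if 0 else [round(float(v)) for v in r["point"]],round(r["score"],2)) for r in spot_in(c,n)[:3]])
        except Exception as e: print(n,e)
s=get_state();print(s)
E
```

```text
pics
scene [[462.04776197   0.         322.17961705]
 [  0.         462.04776197 241.20676672]
 [  0.           0.           1.        ]] [1158.37715647  116.80953504 1044.69228932] [ 0.61531773  0.73404026 -0.21503617 -0.19060018]
cabinet [([438, 151, 51], 0.72), ([650, 34, 201], 0.71)]
peg_plate [([670, 282, 99], 0.45)]
stay_bar [([645, -62, 213], 0.82)]
knob [([647, -65, 208], 0.66)]
door [([777, -37, 195], 0.88)]
torch_mid [([668, 283, 100], 0.87), ([643, -68, 212], 0.46)]
tape_mid [([439, 154, 48], 0.45)]
screwdriver_grip [([620, -248, 17], 0.92)]
hole3 [([644, -65, 211], 0.69)]
door_hinge [([778, -34, 198], 0.61)]
top [[441.56915345   0.         314.52750494]
 [  0.         441.56915345 237.83142445]
 [  0.           0.           1.        ]] [509.49084711  57.48744151 939.03926771] [-0.69577906  0.71637816 -0.03870551  0.03457909]
cabinet [([636, 22, 197], 0.7)]
peg_plate [([663, 67, 204], 0.68), ([631, -67, 203], 0.43)]
stay_bar [([628, -68, 207], 0.8)]
knob [([632, -66, 210], 0.89), ([479, 151, 48], 0.2)]
door [([760, -33, 200], 0.81), ([664, 70, 204], 0.69)]
torch_mid [([64
[... 219 characters left out ...]
array([ 1.29902413e+00,  8.68985396e-02,  1.75897527e-01,  1.65980876e+00,
       -1.32890478e-05,  1.57080923e+00]), 'joint_velocities': array([ 0.00025708,  0.00109033, -0.00184397,  0.00020907, -0.00037468,
        0.00126707]), 'joint_efforts': array([-1.50439610e-03, -5.20111978e+01,  4.64861941e+01,  1.88836748e-03,
       -6.86654744e-05,  1.33029229e-05]), 'eef_pos': array([147.64240637, 529.80608281, 303.88370353]), 'orientation': array([ 1.35474683e-01,  9.90780808e-01, -7.56239723e-06,  5.67239213e-06]), 'wrist_force': array([-0.15415399,  0.78269764,  0.38331921]), 'wrist_torque': array([ 0.01860066, -0.03099781,  0.03966987]), 'grasp_force': 0.0, 'grip_width': 85.27224876159679}
```

View pics/scene0.png

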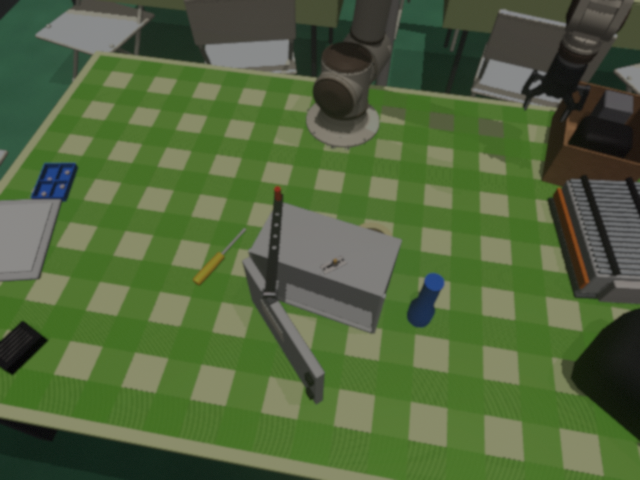

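View pics/top0.png

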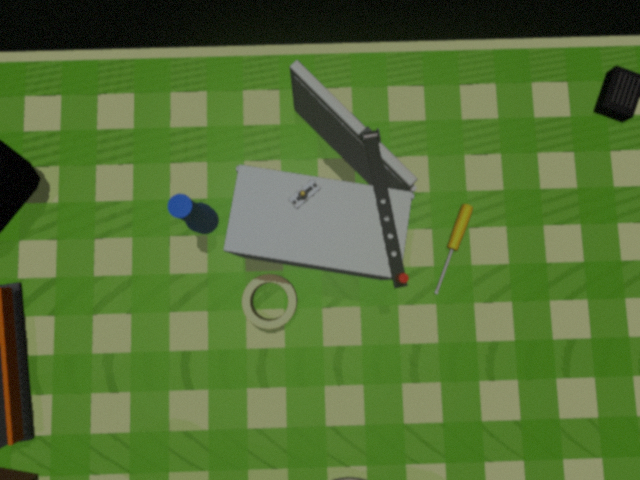

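The scene view shows the knob at about (277,189), the stay running to its pivot near (268,297), the open door and the plate at (333,264). In the top view the knob is at (403,279), the pivot at (371,135), the hinge near (412,188) and the peg/plate at (304,194). Next I'll zoom in.

```bash
cat > h.py <<'E'
from station import *
import cv2, numpy as np
from scipy.spatial.transform import Rotation as R
def unproj(d,uv,z):
    q=R.from_quat(d["rotation"]).as_matrix() if np.size(d["rotation"])==4 else np.array(d["rotation"])
    r=q@np.linalg.inv(d["K"])@np.array([uv[0],uv[1],1.]); e=np.array(d["eye"])
    return e+r*(z-e[2])/r[2]
def proj(d,p):
    q=R.from_quat(d["rotation"]).as_matrix()
    c=d["K"]@(q.T@(np.array(p)-d["eye"])); return c[:2]/c[2]
def crop(d,name,x0,y0,w,h,f):
    im=d["pixels"][y0:y0+h,x0:x0+w,::-1]
    cv2.imwrite(name,np.clip(cv2.resize(im,None,fx=f,fy=f,interpolation=cv2.INTER_CUBIC).astype(float)*1.3,0,255).astype(np.uint8))
E
python3 - <<'E'
from h import *
d=read_camera("top"); s=read_camera("scene")
crop(d,"pics/topc.png",220,50,200,150,4)
crop(s,"pics/scenec.png",230,170,190,140,4)
for n,uv,z in [("knob",(403,279),247),("peg",(303,194),219),("pivot",(371,135),211),("hinge",(412,188),200),("corner FL",(238,167),200),("BL",(226,249),200)]: print("top",n,unproj(d,uv,z).round())
for n,uv,z in [("knob",(277,189),247),("peg",(333,264),219),("pivot",(268,297),211)]: print("scene",n,unproj(s,uv,z).round())
E
```

```text
top knob [513. -84. 247.]
top peg [658.  69. 219.]
top pivot [758. -49. 211.]
top hinge [ 667. -117.  200.]
top corner FL [712. 179. 200.]
top BL [572. 201. 200.]
scene knob [519. -84. 247.]
scene peg [672.  68. 219.]
scene pivot [766. -48. 211.]
```

View pics/topc.png

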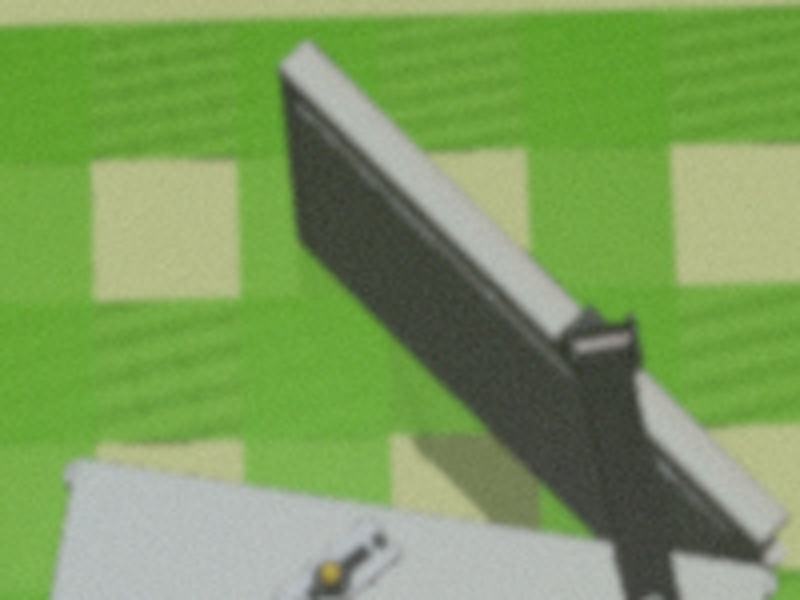

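View pics/scenec.png

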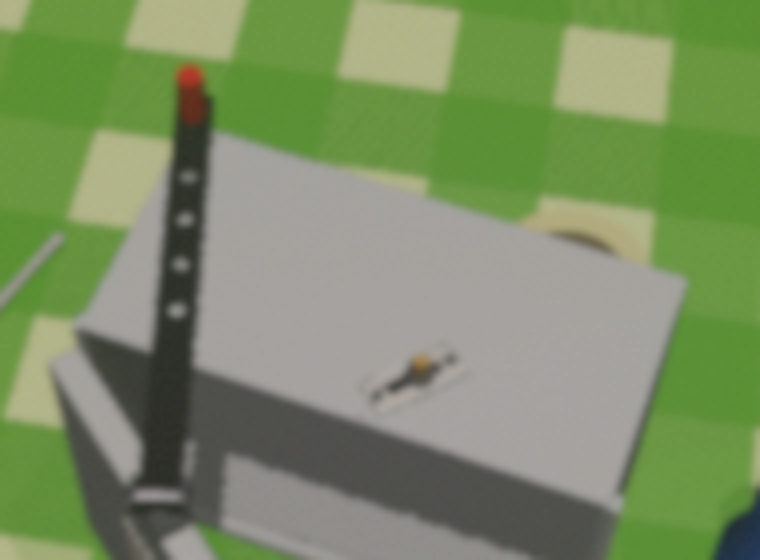

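The crops put the peg at about (302.8,193.5) in top and (335.2,260.8) in scene. The knob's top is at (277.5,188.5) in scene, and the holes show as bright dots along the bar. Next step is fitting the geometry.

```bash
cat > fit.py <<'E'
from h import *
from scipy.optimize import least_squares
def tri(d1,u1,d2,u2,p0):
    return least_squares(lambda p:np.r_[proj(d1,p)-u1,proj(d2,p)-u2],p0)
def plan(H,Q,a0,L=115.,B=173.):
    # a0: world dir angle of shut door; returns door angle, P, bar dir
    out=[]
    v=Q-H; D=np.hypot(*v); b=np.arctan2(v[1],v[0]); c=np.arccos((L*L+D*D-B*B)/(2*L*D))
    for s in (1,-1):
        th=b+s*c; P=H+L*np.array([np.cos(th),np.sin(th)]); w=Q-P; bw=np.arctan2(w[1],w[0])
        out.append((a0-th,(bw-th)%(2*np.pi),P,bw%(2*np.pi)))
    return out
E
python3 - <<'E'
from fit import *
import station; print([n for n in dir(station) if not n.startswith('_')][:40]); print(getattr(station,'tcp_to_tips',None))
d=read_camera("top"); s=read_camera("scene")
def red(c):
    p=c["pixels"].astype(int); m=(p[...,0]>90)&(p[...,1]<70)&(p[...,2]<70); m[:, :200]=0;m[:, 450:]=0
    ys,xs=np.nonzero(m); return xs,ys
for c in (d,s):
    xs,ys=red(c); print("red",len(xs),xs.mean(),ys.mean(),xs.min(),xs.max(),ys.min(),ys.max())
r=tri(d,(302.75,193.5),s,(335.2,260.75),[660,68,219]); print("peg",r.x,r.fun)
for uv in [(238,166.2),(413,193.75),(413.5,187.7),(226,249)]: print(uv,unproj(d,uv,200).round(1))
# bar holes along top view
for c,n in((d,"t"),(s,"s")):
    g=c["pixels"].astype(int).sum(2)//3
    reg=(360,190,420,270) if n=="t" else (262,205,292,255)
    x0,y0,x1,y1=reg; sub=g[y0:y1,x0:x1].astype(np.uint8)
    th=cv2.morphologyEx(sub,cv2.MORPH_TOPHAT,np.ones((7,7),np.uint8)); k,l,st,ce=cv2.connectedComponentsWithStats((th>45).astype(np.uint8))
    for i in range(1,k):
        if 4<=st[i,4]<60: print(n,st[i,4],(ce[i]+[x0,y0]).round(1),unproj(c,ce[i]+[x0,y0],208.5).round(1))
E
```

```text
['Unreachable', 'get_state', 'job_done', 'read_camera', 'spot_in', 'tcp_to_tips']
72.6
red 72 402.81944444444446 277.59722222222223 399 407 273 282
red 23 277.04347826086956 189.1304347826087 275 280 187 191
peg [659.81860964  70.2408066  213.4054548 ] [-0.38167424  0.04579149 -0.48146368 -0.0366097 ]
(238, 166.2) [713.2 179.2 200. ]
(413, 193.75) [ 656.9 -117.7  200. ]
(413.5, 187.7) [ 667.3 -119.1  200. ]
(226, 249) [571.8 201.  200. ]
t 13 [382.5 201.2] [644.  -63.9 208.5]
t 14 [386.2 218.6] [614.3 -68.7 208.5]
t 20 [389.9 235.7] [585.4 -73.5 208.5]
t 17 [393.5 253.6] [555.3 -78.  208.5]
s 5 [275.8 224.4] [587.6 -73.2 208.5]
s 5 [274.8 235.6] [617.2 -68.6 208.5]
s 8 [273.9 247.1] [646.7 -63.8 208.5]
```

Run:
```python
from fit import *
d=read_camera("top"); s=read_camera("scene")
qs=unproj(s,(335.2,260.75),219)
qt=unproj(d,(302.75,193.5),219); print("peg t,s",qt,qs)
H=np.array([667.3,-119.1]);a0=1.383
for n,Q,dh in(("top",qt,(0,0)),("scene-rel",qs-[2.4,.1,0],(0,0)),("avg",(qt+qs-[2.4,.1,0])/2,(0,0))):
    for o in plan(H,Q[:2],a0):
        P,b=o[2],o[3]; u=np.array([np.cos(b),np.sin(b)]); print(n,"door %.3f swiv %.3f"%o[:2],P.round(1),"bar %.3f"%b,"knob",(P+245*u).round(1))
# start: move to knob
st=get_state(); M=R.from_quat(st["orientation"]).as_matrix(); tgt=np.array([514,-84.5,330]); print("shift cm",M.T@(tgt-st["eef_pos"])/10, "tool y ang",np.arctan2(M[1,1],M[0,1]))
print("bar now ang",np.arctan2(-.157,-.987)%6.2832)
```

```text
peg t,s [658.71862956  69.50848042 219.        ] [663.08194288  71.55556221 219.        ]
top door -1.353 swiv 4.523 [561.6 -73.7] bar 0.975 knob [699.1 129.1]
top door 0.886 swiv 1.761 [768.4 -64.3] bar 2.257 knob [613.1 125.2]
scene-rel door -1.329 swiv 4.541 [562.8 -71.2] bar 0.969 knob [701.4 130.8]
scene-rel door 0.884 swiv 1.743 [768.3 -64. ] bar 2.242 knob [615.9 127.8]
avg door -1.341 swiv 4.532 [562.2 -72.4] bar 0.972 knob [700.3 130. ]
avg door 0.885 swiv 1.752 [768.3 -64.2] bar 2.250 knob [614.5 126.5]
shift cm [-51.78309192 -49.33927895  -2.61118312] tool y ang 1.298978481457043
bar now ang 3.2993536257224263
```

```bash
python3 -m inch '[[-5,-5,-3.6,0,1],[-51.8,-49.3,-3.6,-0.43,0],[-51.8,-49.3,-3.6,-0.43,0],[-51.8,-49.3,-3.6,-0.43,0],[-51.8,-49.3,-3.6,-0.43,0],[-51.8,-49.3,-3.6,-0.43,0],[-51.8,-49.3,-3.6,-0.43,0],[-51.8,-49.3,-3.6,-0.43,0],[-51.8,-49.3,-3.6,-0.43,0],[-51.8,-49.3,-3.6,-0.43,0],[-51.8,-49.3,-3.6,-0.43,0],[-51.8,-49.3,-3.6,-0.43,0],[-51.8,-49.3,-3.6,-0.43,0],[-51.8,-49.3,-3.6,-0.43,0],[-51.8,-49.3,-3.6,-0.43,0],[-51.8,-49.3,-3.6,-0.43,0],[-51.8,-49.3,-3.6,-0.43,0],[-51.8,-49.3,-3.6,-0.43,0],[-51.8,-49.3,-3.6,-0.43,0],[-51.8,-49.3,-3.6,-0.43,0]]'
cat > to.py <<'E'
import sys
from h import *
# usage: to.py x y z toolyang -> shift/turn from measured pose
x,y,z,a=map(float,sys.argv[1:5]); st=get_state(); M=R.from_quat(st["orientation"]).as_matrix()
ya=np.arctan2(M[1,1],M[0,1])
print("cm",(M.T@(np.array([x,y,z])-st["eef_pos"])/10).round(2),"yaw",round(-((a-ya+np.pi)%(2*np.pi)-np.pi),3),"pos",st["eef_pos"].round(1),"t",st["time"],"F",st["wrist_force"].round(1),"tilt",M[:,2].round(3),"j",st["joint_pos"].round(2),"w",round(st["grip_width"],1))
E
python3 to.py 514 -84.5 290 1.728
```

```text
time: 3.07
eef_pos: [514.5, -85.0, 339.3]
orientation: [-0.078, 0.997, 0.0, -0.001]
wrist_force: [0.7, 1.7, -0.6]
grip_width: 43.1
grasp_force: 0.0
cm [0.03 0.06 4.93] yaw -0.001 pos [514.5 -85.  339.3] t 3.0667 F [ 0.7  1.7 -0.6] tilt [-0.001  0.    -1.   ] j [-0.16  0.04  0.19  1.73  0.   -0.32] w 43.1
```

```bash
python3 -m inch '[[0,0,2.5,0,0],[0,0.05,5,0,0],[0,0.05,5,0,0],[0,0.05,5,0,0],[0,0.05,5,0,-1],[0,0.05,5,0,-1],[0,0.05,5,0,-1],[0,0.05,5,0,-1],[0,0.05,5,0,-1],[0,0.05,5,0,-1],[0,0.05,5,0,-1],[0,0.05,5,0,-1],[0,0.05,5,0,-1]]'; python3 to.py 514 -84.5 290 1.728
```

```text
time: 4.15
eef_pos: [514.4, -83.7, 290.0]
orientation: [-0.079, 0.997, -0.0, 0.0]
wrist_force: [1.6, 0.9, 2.4]
grip_width: 13.9
grasp_force: 58.6
cm [ 0.05 -0.08 -0.  ] yaw 0.001 pos [514.4 -83.7 290. ] t 4.15 F [1.6 0.9 2.4] tilt [ 0.001  0.    -1.   ] j [-0.16  0.01  0.07  1.63  0.   -0.32] w 13.9
```

```bash
python3 -m inch '[[-0.05,0,-0.5,0,-1],[-0.1,0,-1,0,-1],[-0.2,0,-1.5,0,-1],[-0.3,0,-2.1,0,-1],[-0.4,0,-2.7,0,-1],[-0.5,0,-3.2,0,-1],[-0.5,0,-3.2,0,-1],[-0.5,0,-3.2,0,-1]]'
python3 - <<'E'
from fit import *
st=get_state(); M=R.from_quat(st["orientation"]).as_matrix(); p=st["eef_pos"]
print(st["wrist_torque"])
s=read_camera("scene")
crop(s,"pics/lift.png",230,150,190,140,4)
for f in np.linspace(0,1,9)[1:]:
    b=3.299+f*(2.25-3.299); P=np.array([757,-46])*(1-f)+np.array([768.3,-64.2])*f
    R0=np.hypot(*(p[:2]-[757,-46])); t=np.array([*(P+R0*np.array([np.cos(b),np.sin(b)])),p[2]])
    print((M.T@(t-p)/10).round(2), round(3.299-b,2), t.round())
print(R0)
E
```

```text
time: 4.82
eef_pos: [519.2, -82.9, 322.0]
orientation: [-0.079, 0.997, -0.0, -0.0]
wrist_force: [3.6, 0.7, -3.8]
grip_width: 13.8
grasp_force: 58.5
[-0.07531307 -0.08721014 -0.03443379]
[-0.31  2.82 -0.  ] 0.13 [518. -55. 322.]
[-1.03  5.66 -0.  ] 0.26 [521. -25. 322.]
[-2.16  8.4  -0.  ] 0.39 [527.   3. 322.]
[-3.66 10.98 -0.  ] 0.52 [538.  31. 322.]
[-5.52 13.35 -0.  ] 0.66 [553.  58. 322.]
[-7.71 15.47 -0.  ] 0.79 [571.  82. 322.]
[-10.19  17.3   -0.  ] 0.92 [593. 104. 322.]
[-12.91  18.79  -0.  ] 1.05 [617. 123. 322.]
240.63914291878956
```

View pics/lift.png

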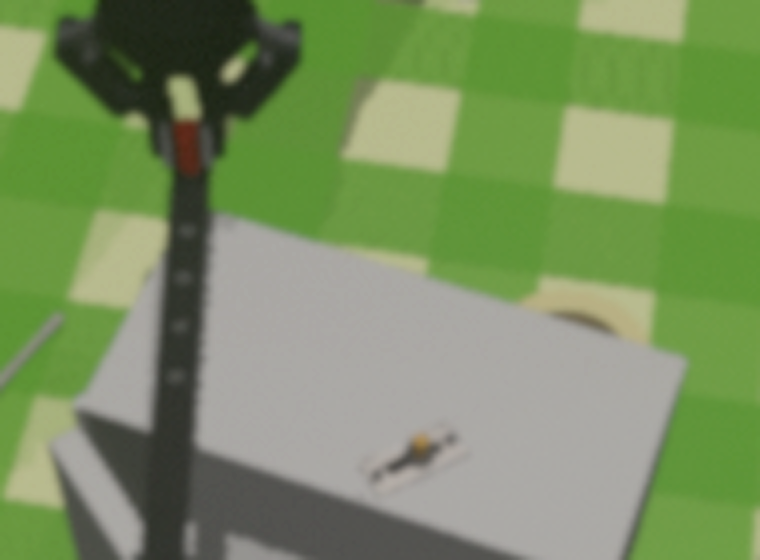

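The knob is gripped and the bar is lifted: in the crop the knob is between the pads at (187,147) and the four holes run from (187,231) to (177,377). Next I'll swing it over.

```bash
python3 -m inch '[[-0.1,1.4,0,0.06,-1],[-0.31,2.8,0,0.13,-1],[-0.6,4.2,0,0.2,-1],[-1.03,5.66,0,0.26,-1],[-1.55,7,0,0.33,-1],[-2.16,8.4,0,0.39,-1],[-2.9,9.7,0,0.46,-1],[-3.66,11,0,0.52,-1],[-4.55,12.2,0,0.59,-1],[-5.52,13.35,0,0.66,-1],[-6.6,14.4,0,0.72,-1],[-7.71,15.47,0,0.79,-1],[-8.9,16.4,0,0.85,-1],[-10.2,17.3,0,0.92,-1],[-11.5,18.1,0,0.98,-1],[-12.9,18.8,0,1.05,-1],[-12.9,18.8,0,1.05,-1],[-12.9,18.8,0,1.05,-1]]'
cat > look.py <<'E'
import sys
from fit import *
n=sys.argv[1]
s=read_camera("scene"); d=read_camera("top")
a=np.clip(cv2.resize(s["pixels"][210:310,240:390,::-1],None,fx=4,fy=4,interpolation=cv2.INTER_CUBIC)*1.5,0,255)
b=np.clip(cv2.resize(d["pixels"][110:250,250:450,::-1],None,fx=4,fy=4,interpolation=cv2.INTER_CUBIC)*1.5,0,255)
cv2.imwrite(f"pics/{n}s.png",a);cv2.imwrite(f"pics/{n}t.png",b)
E
python3 look.py sw
```

```text
time: 6.37
eef_pos: [616.7, 123.6, 321.0]
orientation: [0.43, 0.903, -0.0, -0.001]
wrist_force: [-0.4, 2.5, -3.1]
grip_width: 14.1
grasp_force: 58.7[ WARN:0@0.896] global loadsave.cpp:1063 imwrite_ Unsupported depth image for selected encoder is fallbacked to CV_8U.
```

View pics/sws.png

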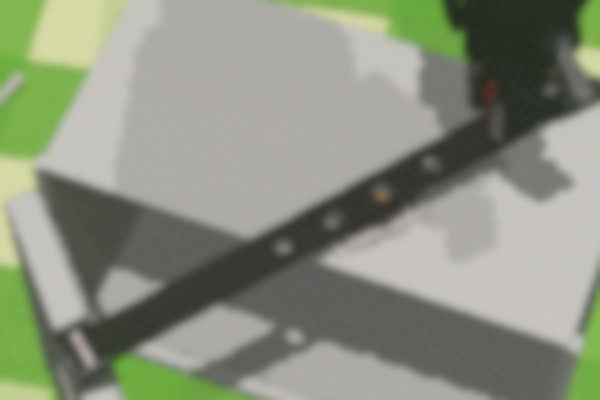

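View pics/swt.png

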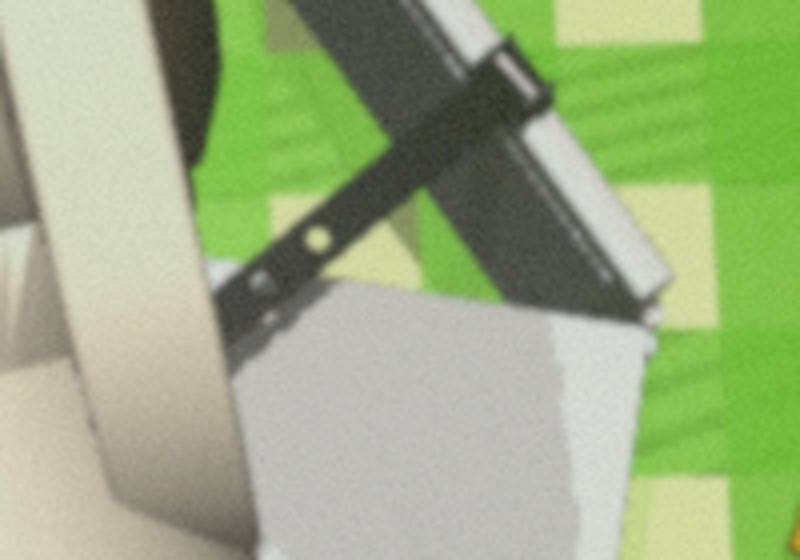

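The scene crop shows the third hole at (381,192) with the brass of the peg showing through it at (382,195). In the top crop, holes 1 and 2 are at (318,237) and (262,281); the arm hides the rest.

```bash
cat > cmp.py <<'E'
from fit import *
def blobs(c,line,tol=5):
    g=c["pixels"].astype(np.uint8); g=cv2.cvtColor(g,cv2.COLOR_RGB2GRAY)
    th=cv2.morphologyEx(g,cv2.MORPH_TOPHAT,np.ones((7,7),np.uint8)).astype(float); out=[]
    for (u,v) in line:
        u0,v0=int(round(u)),int(round(v)); ys,xs=np.mgrid[v0-3:v0+4,u0-3:u0+4]; w=np.clip(th[v0-3:v0+4,u0-3:u0+4]-8,0,None); out.append(((w*xs).sum()/w.sum(),(w*ys).sum()/w.sum()))
    return np.array(out)
def hz(k,th): return 208.5+k*np.sin(th)
E
python3 - <<'E'
from cmp import *
s=read_camera("scene"); d=read_camera("top"); th=.131
B=blobs(s,[(310.8,271.5),(323.2,265),(335.2,258),(347.8,250.8)]); print(B.round(1))
W=np.array([unproj(s,b,hz(k,th)) for b,k in zip(B,(113,143,173,203))]); print(W.round(1))
qs=unproj(s,(335.2,260.75),219.5);print("peg s",qs)
T=blobs(d,[(329.5,169.2),(315.5,180.2)]); V=np.array([unproj(d,b,hz(k,th)) for b,k in zip(T,(113,143))]); print(T.round(1),V.round(1),"h3",2*V[1]-V[0]); print("peg t",unproj(d,(302.75,193.5),219.5))
c=np.polyfit([113,143,173,203],W,1); print("h3 fit scene",c[0]*173+c[1], "pivot",c[1], "ang",np.arctan2(c[0][1],c[0][0])%6.283,np.linalg.norm(c[0]))
E
```

```text
[[310.2 271.4]
 [322.9 264.6]
 [334.9 257. ]
 [347.2 250.1]]
[[699.7  25.4 223.3]
 [681.6  48.6 227.2]
 [661.6  70.2 231.1]
 [642.7  92.9 235. ]]
peg s [663.38187011  71.58296587 219.5       ]
[[329.3 169.3]
 [314.8 179.6]] [[697.4  24.4 223.3]
 [679.7  49.  227.2]] h3 [661.95715966  73.60420746 231.09823564]
peg t [658.61500481  69.50013294 219.5       ]
h3 fit scene [661.86524907  70.4652608  231.09823564] pivot [771.94698157 -58.74197943 208.5       ] ang 2.276437630303257 0.9898272885478769
```

```bash
python3 -m inch '[[0.05,0.05,0.3,0,-1],[0.1,0.1,0.6,0,-1],[0.13,0.15,0.9,0,-1],[0.15,0.15,1.05,0,-1],[0.15,0.15,1.05,0,-1],[0.15,0.15,1.05,0,-1]]'
python3 - <<'E'
from cmp import *
st=get_state(); z=st["eef_pos"][2]; th=np.arcsin((z-290)/245); print("th",th)
s=read_camera("scene")
B=blobs(s,[(310.5,272.5),(322.9,265.6),(334.9,258.8),(347.2,252)]); print(B.round(1))
W=np.array([unproj(s,b,hz(k,th)) for b,k in zip(B,(113,143,173,203))])
c=np.polyfit([113,143,173,203],W,1); print(W.round(1),"h3",c[0]*173+c[1],"ang",np.arctan2(c[0][1],c[0][0])%6.283)
a=s["pixels"][240:280,305:355,::-1].astype(float)*1.6
cv2.imwrite("pics/low.png",cv2.resize(np.clip(a,0,255).astype(np.uint8),None,fx=14,fy=14,interpolation=cv2.INTER_CUBIC))
E
```

```text
time: 7.07
eef_pos: [617.1, 125.1, 311.5]
orientation: [0.431, 0.902, -0.0, 0.0]
wrist_force: [-1.2, 0.9, -0.3]
grip_width: 14.1
grasp_force: 58.9
th 0.08796247456882228
[[309.7 272.6]
 [322.2 266.5]
 [334.9 259.7]
 [347.3 253.5]]
[[700.1  24.6 218.4]
 [682.6  47.5 221.1]
 [663.5  70.8 223.7]
 [645.5  94.1 226.3]] h3 [663.77962578  70.85277832 223.69789171] ang 2.238715497009818
```

View pics/low.png

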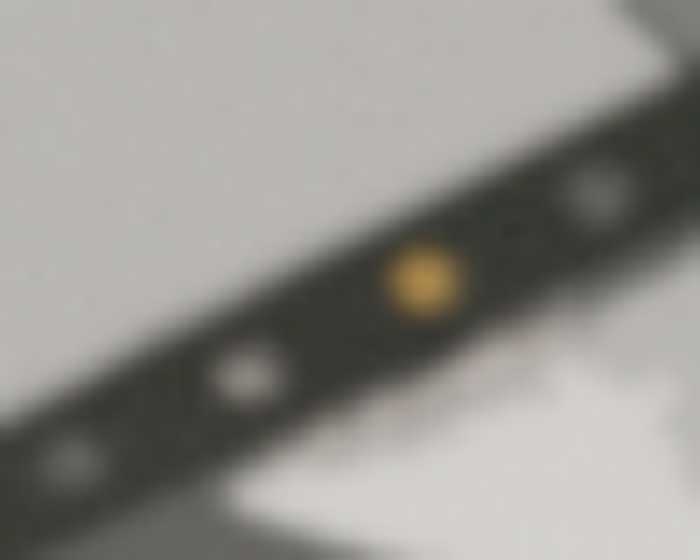

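The peg's brass fills the third hole at (425,282) in the crop, so the two are aligned to about 1 mm. I'll lower gently.

```bash
python3 -m inch '[[0.02,0,0.1,0,-1],[0.04,0,0.2,0,-1],[0.06,0,0.3,0,-1],[0.08,0,0.4,0,-1],[0.08,0,0.4,0,-1],[0.08,0,0.4,0,-1]]'
```

```text
time: 7.62
eef_pos: [616.7, 125.7, 307.4]
orientation: [0.431, 0.902, -0.0, 0.0]
wrist_force: [0.3, -0.9, -0.3]
grip_width: 14.0
grasp_force: 59.0
```

```bash
python3 -m inch '[[0.01,0,0.05,0,-1],[0.02,0,0.1,0,-1],[0.03,0,0.15,0,-1],[0.04,0,0.2,0,-1],[0.04,0,0.2,0,-1]]'
```

```text
time: 8.03
eef_pos: [616.5, 126.0, 305.3]
orientation: [0.431, 0.902, -0.0, 0.0]
wrist_force: [1.0, -2.7, 0.5]
grip_width: 13.7
grasp_force: 59.0
```

```bash
python3 -m inch '[[0,0,0.05,0,-1],[0.01,0,0.1,0,-1],[0.01,0,0.15,0,-1],[0.02,0,0.2,0,-1],[0.02,0,0.2,0,-1]]'; python3 -m inch '[[0,0,0.05,0,-1],[0.01,0,0.1,0,-1],[0.01,0,0.15,0,-1],[0.02,0,0.2,0,-1],[0.02,0,0.2,0,-1]]'
```

```text
time: 8.45
eef_pos: [616.3, 126.2, 303.4]
orientation: [0.431, 0.902, -0.0, 0.0]
wrist_force: [1.6, -3.3, 1.8]
grip_width: 13.6
grasp_force: 59.0
time: 8.87
eef_pos: [616.1, 126.5, 301.3]
orientation: [0.431, 0.902, -0.0, 0.0]
wrist_force: [1.1, -2.7, 1.2]
grip_width: 14.0
grasp_force: 59.1
```

```bash
python3 -m inch '[[0.01,0,0.07,0,-1],[0.02,0,0.15,0,-1],[0.03,0,0.22,0,-1],[0.04,0,0.3,0,-1],[0.04,0,0.3,0,-1]]'; python3 -m inch '[[0.01,0,0.07,0,-1],[0.02,0,0.15,0,-1],[0.03,0,0.22,0,-1],[0.04,0,0.3,0,-1],[0.04,0,0.3,0,-1]]'
```

```text
time: 9.28
eef_pos: [615.7, 126.9, 297.9]
orientation: [0.431, 0.902, -0.0, -0.0]
wrist_force: [-0.7, -0.1, 0.1]
grip_width: 14.0
grasp_force: 59.0
time: 9.7
eef_pos: [615.5, 127.1, 295.2]
orientation: [0.431, 0.902, -0.0, -0.0]
wrist_force: [-0.5, -1.3, 1.5]
grip_width: 13.7
grasp_force: 59.1
```

```bash
python3 -m inch '[[0.01,0,0.06,0,-1],[0.02,0,0.12,0,-1],[0.03,0,0.18,0,-1],[0.04,0,0.25,0,-1],[0.04,0,0.25,0,-1]]'; python3 -m inch '[[0.01,0,0.06,0,-1],[0.02,0,0.12,0,-1],[0.03,0,0.18,0,-1],[0.03,0,0.23,0,-1],[0.03,0,0.23,0,-1]]'
```

```text
time: 10.12
eef_pos: [615.4, 127.6, 292.8]
orientation: [0.431, 0.902, 0.0, 0.0]
wrist_force: [-1.2, 0.4, 2.5]
grip_width: 14.4
grasp_force: 59.2
time: 10.53
eef_pos: [615.1, 127.7, 290.4]
orientation: [0.431, 0.902, -0.0, -0.0]
wrist_force: [-1.7, 0.5, 2.3]
grip_width: 13.7
grasp_force: 59.2
```

```bash
python3 -m inch '[[0,0,0,0,-0.4],[0,0,0,0,-0.3],[0,0,0,0,-0.2],[0,0,0,0,-0.1],[0,0,0,0,0],[0,0,0,0,0],[0,0,0,0,0],[0,0,0,0,0],[0,0,-1,0,0],[0,0,-3,0,0],[0,0,-5,0,0],[0,0,-8,0,0],[0,0,-8,0,0],[0,0,-8,0,0]]'; python3 to.py 450 250 400 0.68
```

```text
time: 11.7
eef_pos: [615.6, 127.7, 372.4]
orientation: [0.431, 0.902, 0.001, 0.001]
wrist_force: [0.2, 0.3, -1.6]
grip_width: 42.6
grasp_force: 0.0
cm [19.91 -5.19 -2.8 ] yaw -0.001 pos [615.6 127.7 372.4] t 11.7 F [ 0.2  0.3 -1.6] tilt [ 0.003  0.001 -1.   ] j [ 0.2   0.33  0.6   1.83 -0.    1.1 ] w 42.6
```

```bash
python3 -m inch '[[3,-0.8,-2.8,0,0],[7,-1.8,-2.8,0,0],[11,-2.8,-2.8,0,0],[15,-4,-2.8,0,0],[19,-5,-2.8,0,0],[24,-6,-2.8,0,0],[28,-7,-2.8,0,0],[28,-7,-2.8,0,0],[28,-7,-2.8,0,0],[28,-7,-2.8,0,0]]'
python3 - <<'E'
from cmp import *
s=read_camera("scene"); d=read_camera("top")
for c in("scene","top"):
  for n in("torch_mid","tape_mid","screwdriver_grip","knob"): print(c,n,[[round(float(v)) for v in r["point"]]+[round(r["score"],2)] for r in spot_in(c,n)[:1]])
def e(im,f): return np.clip(cv2.resize(im[:,:,::-1],None,fx=f,fy=f,interpolation=cv2.INTER_CUBIC).astype(float)*1.5,0,255).astype(np.uint8)
a=e(s["pixels"][210:310,250:400],4); b=e(d["pixels"][110:250,250:400],2)
cv2.imwrite("pics/fin.png",np.vstack([a,cv2.copyMakeBorder(b[:200],0,0,0,300,0)])[:600])
print(get_state()["time"])
E
```

```text
time: 12.53
eef_pos: [384.7, 301.7, 398.0]
orientation: [0.431, 0.903, -0.0, 0.0]
wrist_force: [1.2, -0.2, -0.4]
grip_width: 42.9
grasp_force: 0.0
scene torch_mid [[671, 279, 101, 0.93]]
scene tape_mid [[440, 154, 52, 0.55]]
scene screwdriver_grip [[620, -251, 16, 0.96]]
scene knob [[693, 29, 208, 0.58]]
top torch_mid [[646, 277, 128, 0.77]]
top tape_mid [[475, 149, 46, 0.64]]
top screwdriver_grip [[610, -249, 23, 0.8]]
top knob [[692, 36, 209, 0.86]]
13.0333
```

View pics/fin.png

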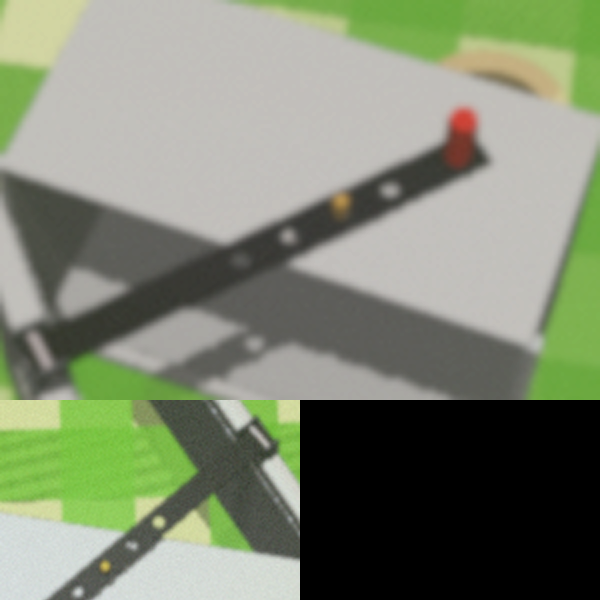

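Run:
```python
from cmp import *
s=read_camera("scene"); d=read_camera("top")
S=blobs(s,[(310.2,275),(322.2,269.2),(347.5,257.5)]);T=blobs(d,[(329.5,171),(316,183),(289,206)])
for k,a,b in zip((113,143,203),S,T):
    r=tri(s,a,d,b,[660,60,208]); print(k,a.round(1),b.round(1),r.x.round(1),r.fun.round(1))
# same bias at the start
for a,b in [((275.8,224.4),(389.9,235.7)),((274.8,235.6),(386.2,218.6)),((273.9,247.1),(382.5,201.2))]: print(tri(s,a,d,b,[600,-60,208]).x.round(1))
p=unproj(s,S[1],208.5)
W=np.array([unproj(s,x,208.5) for x in S]);print(W.round(1),np.linalg.norm(W[2]-W[0]))
```

```text
113 [309.6 274.7] [329.1 170.6] [699.1  24.1 207.8] [-0. -0. -0.  0.]
143 [321.7 268.7] [315.6 182.4] [679.8  46.9 206.4] [ 0.4  0.   0.3 -0. ]
203 [347.1 257.1] [288.6 205.7] [641.4  94.2 205.3] [-0.1 -0.  -0.1  0. ]
[585.7 -73.9 205.7]
[614.8 -69.3 204.8]
[644.6 -64.4 205.1]
[[699.5  24.2 208.5]
 [681.   46.2 208.5]
 [643.4  94.4 208.5]] 89.90339611999559
```

The bar is level and seated, with no height change along its length and the 90 mm hole spacing reading 89.9.

```bash
python3 -c "
from station import *
print(job_done())"
```

```text
the job is handed in; nothing more can be done
None
```

The third hole of the stay is fully down over the brass peg and the door is propped open; I let go, left the torch, tape roll and screwdriver where they were, and handed the job in at about 13 s (highest force reading about 5 N).

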